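# Latch the sprung hold-down gate over a bracket for measuring

### The arm

A 6-joint arm with a two-finger parallel gripper is mounted at the origin on the work surface. World frame = base frame: x ahead of the robot, y to its left, z up, the work surface at z = 0. Lengths are in mm, angles in rad, forces in N, time in s.
With the tool pointing down it reaches from about 275 to 775 mm from the base axis. Payload 14.6 kg.
Tool frame: the origin (TCP) lies between the finger pads; the fingertips stand ahead of it and the grasp point (between the pads) lies 8 mm behind it (robot.nose_length is the z of the fingertips in the tool frame, in mm); z points along the fingers, y is the line along which they close (so a half turn about z gives the same grasp; the last joint's range is limited). The gripper opens to 85 mm and grips with 20 to 120 N. Pads are 22 mm wide; open, the fingers measure 114 mm over their backs; the gripper's body (76 mm by 85 mm) begins 54 mm behind the grasp point. The pads swing forward as they close: fully open they stand 13 mm farther back than shut.
Start: joints at [1.097, 0.263, -0.048, 1.259, 0, 1.415], TCP at [164.554, 498.548, 242.278] pointing down, gripper open.
Joint ranges: [-2.65, 2.65], [-0.89, 1.7], [-1.18, 1.37], [-2.13, 2.11], [-1.35, 1.29], [-3.14, 3.14]. Speed limits (rad/s): [1.89, 1.89, 2.57, 2.79, 3.14, 3.14].

### API

Orientations are given as a unit quaternion [x, y, z, w].
In Python, from rig import robot, eyes gives the robot as it stands.
- The arm moves only by the shell command python3 -m pendant 'ROWS' [FORCE]. ROWS is JSON, one flat list of numbers, 7 for each row, row after row: the closure, from 0 (fully open) to 1 (shut), then the shift along the world's x, y, z in cm, then the turn, a rotation vector about the world's x, y, z in degrees. In form: [hand, dx, dy, dz, rx, ry, rz, hand, dx, dy, dz, rx, ry, rz, ...]. A call has 1 to 20 rows; each row is the pose to reach, as a shift and turn from the pose commanded when the call began; what a row does not reach only later rows make up. A row lasts 1/10 s, in which the tool goes at most 50 mm and 8.59 degrees, less where a joint would pass 70% of its speed; a pose out of reach is approached as far as the arm can. A call with a gripper value outside its range is refused whole. The fingers move at their own pace and stop on an object; FORCE is the grip in N (left out, the last holds). Time passes only in rows, so rows that repeat a pose let the fingers close. It gives the time, the measured TCP pose, the force, the opening and the grip force at its end, in the units of the state.
- robot.state(): the state, without advancing time (a new reading comes with each control period).
- eyes.grab_frame(name): name is "side" or "top" or "wrist"; returns the picture (400x640x3 uint8, red, green, blue); there is no depth.
- eyes.camera_info(name): a dict with "fx", "fy", "cx", "cy" (pixels), "rvec" (rotation vector, rad) and "tvec" (3), from world to camera coordinates, as OpenCV has them; the wrist camera has in their place "tool_from_camera" (4x4, takes a point from camera to tool coordinates, whose origin is the TCP and whose axes are the flange's). Camera axes: x right, y down, z forward; pixel columns grow to the right and rows downward; lengths in mm; the calibration is good to about 2 mm. A picture is of the moment at which its call begins: read the wrist's pose just before it. camera_info takes no time and is no camera call.
- robot.close_job(): hands the job in; it is judged then, once.
The state is a dict: "time": time; "joint_positions": joint angles; "joint_vel": joint speeds; "effort": joint torques, N m; "tool_pos": TCP position; "orientation": TCP orientation; "force": force on the tool from outside, world axes, zero at the start; "ft_torque": the same for the moment, N m; "grip_width": finger opening in mm; "grip_force": force on a finger pad.
Only numpy, scipy, OpenCV 4.12 (cv2) and the standard library are available. Lean on these libraries where they do the work, as an engineer would, in place of code of your own. Each camera call takes 0.05 s, during which the arm holds its last target. There are 200 camera calls.

### The job

Clamp the bracket for measuring: swing the fixture's sprung gate all the way down over it and, while holding it down, turn the wing latch clockwise to its stop so that the gate stays down when you let go. Leave the bracket seated in its nest and do not disturb the other things on the table.

Things in the scene. Friction and masses are not known exactly. Their poses are not given: they have to be found in the camera images.
- fixture: Aluminium base plate 270 x 150 x 15 mm screwed to the table, turned up to 30 degrees. Fixed; origin: middle of its underside; x from the hinge end to the latch end, y along the hinge pin, z up. Carries the bracket's nest and the gate: a bare steel frame 10 mm thick, two rails 84 mm apart overall and, 148 to 203 mm from the hinge pin, a solid plate 84 mm wide with the latch.
- gate_hinge (a point): Point on the middle of the gate's hinge pin, 80 mm above the table, 105 mm from the base plate's middle towards its hinge end. The gate's middle plane passes through the pin. Fixed; axes as the fixture's: x level, from the hinge along the closed gate to the latch; y along the pin; z up.
- gate (a joint): Gate angle, rad: 0 = fully down (level, on four rubber buttons), grows as the free end rises; 0.75 = open against its stop, where it starts. A torsion spring on the pin swings it up: at the latch about 4 N when open, 10 N when down. Let go unlatched, it springs open. Latched, it settles about 4 mm up at the latch (joint about 0.02), its cross-bar bearing under the keeper.
- latch_grip (a point): Middle of the latch's black wing handle (flat bar 50 long, 12 thick, 31 tall; grip across its thickness), on the latch axis, 180 mm from the hinge pin along the gate, 30 mm above its middle plane. Wing top 13 mm above this point, underside 18 and gate plate 25 mm below. Axes turn with gate and wing: z out along the latch axis (leans to the hinge when open), y along the wing, x across it.
- latch (a joint): Turn of the wing, rad: starts at 0 to 0.15 (wing about parallel to the hinge pin), grows clockwise seen from above, stop at 1.40 (wing about along the gate). Stays where left (friction about 0.1 N m). Its shaft carries a cross-bar 44 mm long, 9 mm thick, parallel to the wing, centred 28 mm below the gate's middle plane.
- keeper: Fixed dark bridge at the latch end; origin on the table straight under the closed latch, axes as the fixture's. Its top is two rails 6 mm thick, underside 60 mm above the table, with a 23 mm slot between, parallel to the hinge pin. With the latch below 0.3 rad the cross-bar drops through the slot; with the gate below 0.02 rad it turns under the rails. Turned too early, it lands on them.
- bracket: The bent aluminium bracket, 92 mm wide, 70 mm deep, 44 mm tall, 0.2 kg, loose in the fixture's nest between eight short pins, under the gate. Origin: middle of its underside; z up. Two spring plungers on the gate press on its top when the gate is down.
- nest (a point): Point on the fixture where the underside of the seated bracket is centred: 90 mm from the hinge pin towards the latch, 23 mm above the table; axes as the fixture's.
- spare: Bystander: a second bracket of the same kind standing on the table. Origin: middle of its underside.
- mouse: Bystander: black computer mouse, 108 x 66 x 35 mm, on the table. Origin: middle of its underside.
- ball: Bystander: calibration ball, white, 25 mm, on a dark round stand of 60 mm, 83 mm tall in all. Origin: middle of its underside.
Mind the look-alikes: they are no part of the job. Leave any green, turquoise or yellow look-alike of the bracket alone.

How it is judged (in metres and radians):
On the way, in this order (a step that is already met when the one before it is completed fails the run):
1. the gate is wound down over the bracket, the latch not yet turned (value of joint gate below 0.05 rad and value of joint latch below 0.6 rad), for 0.1 s.
2. the latch is turned home with the gate held down (value of joint gate below 0.05 rad and value of joint latch above 1.15 rad), for 0.2 s.
At the end, for the whole second after the job is handed in: The gate stays down by itself (within 0.05 rad of fully down, still), the latch is turned to within 0.25 rad of its 1.40 rad stop, and the bracket sits upright in its nest within 6 mm (all of step 2 and velocity of joint gate between -0.05 and 0.05 rad/s and distance between bracket and nest below 0.006 m and angle between bracket's own z axis and vertical below 0.06 rad); the robot touches nothing.
It fails at once if the bracket is knocked out of its nest (15 mm or more) (distance between bracket and nest above 0.015 m).
It fails at once if the spare bracket, the mouse or the calibration ball is shoved more than 20 mm (distance of any of spare, mouse, ball from where it was at the start of the episode above 0.02 m).
It also fails if it takes over 38 s, if anything falls off the work surface, if the arm or the gripper's body presses on something with over 40 N, if the wrist force passes 120 N, or if a joint passes its speed limit or range.

## Working session

There is one attempt and no reset: what is moved stays moved. The work goes in short steps, Python scripts to look and compute and a shell command to move; the robot and the scene stay as the last step left them, time stands still between calls to the robot, and variables do not carry over. Pictures are saved under pics/ and viewed, at most 10 in all, crops included, and the job is handed in when it is done.

```bash
ls; mkdir -p pics; python3 - <<'E'
from rig import robot, eyes
import cv2, json
for n in ("top","side"):
    cv2.imwrite(f"pics/{n}0.png",eyes.grab_frame(n)[:,:,::-1]); print(n,eyes.camera_info(n))
print(eyes.camera_info("wrist")); print(robot.state(), robot.nose_length)
E
```

```text
pics
top {'fx': 481.9571473780692, 'fy': 481.9571473780692, 'cx': 320.7833686871255, 'cy': 203.3602038565818, 'rvec': array([ 2.15442432, -2.14067572,  0.15132333]), 'tvec': array([  -5.07854105,  551.17085262, 1361.34808143])}
side {'fx': 510.30895114745294, 'fy': 510.30895114745294, 'cx': 325.1688068265025, 'cy': 204.49206000211026, 'rvec': array([ 2.25323479, -0.58695405,  0.28794657]), 'tvec': array([-474.87461482,  254.17266472, 1185.71909365])}
{'fx': 291.06445678160645, 'fy': 291.06445678160645, 'cx': 321.9077924447156, 'cy': 198.9793886999808, 'tool_from_camera': array([[ 5.33581138e-04, -9.62824179e-01, -2.70128330e-01,
         6.70558948e+01],
       [ 9.99999788e-01,  4.12586619e-04,  5.04695869e-04,
        -1.51044435e-02],
       [-3.74482051e-04, -2.70128542e-01,  9.62824195e-01,
        -1.31774827e+02],
       [ 0.00000000e+00,  0.00000000e+00,  0.00000000e+00,
         1.00000000e+00]])}
{'time': 0.1, 'joint_positions': array([ 1.09670811e+00,  2.63466910e-01, -4.88392133e-02,  1.25939340e+00,
        8.05388186e-06,  1.41553540e+00]), 'joint_vel': array([-0.00097042, -0.00166326,  0.00077085, -0.00116246,  0.00020327,
        0.00119188]), 'effort': array([ 1.46339287e-03, -6.38575959e+01,  3.85064077e+01,  1.00159369e-02,
       -2.23153343e-04, -1.29215439e-05]), 'tool_pos': array([164.4451536 , 498.35036143, 241.88999228]), 'orientation': array([ 1.58739300e-01,  9.87320430e-01, -4.28178140e-04, -1.43602373e-04]), 'force': array([-0.16836502, -0.24540728, -0.66174506]), 'ft_torque': array([-0.01377952,  0.05550978, -0.01157824]), 'grip_force': 0.0, 'grip_width': 85.32340434433267} 11.0
```

View pics/top0.png

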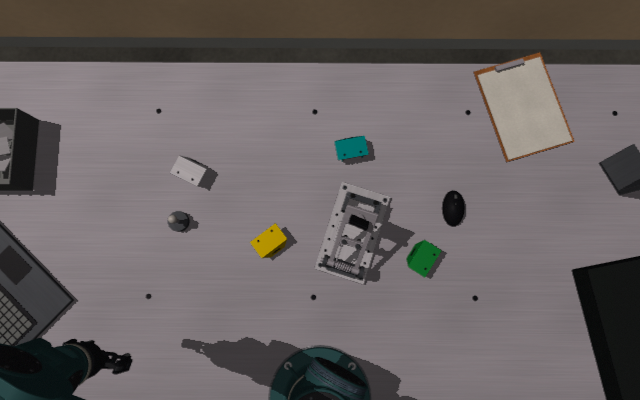

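View pics/side0.png

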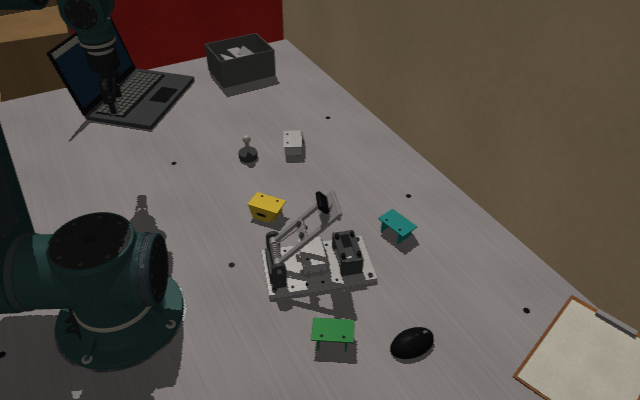

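```bash
python3 - <<'E'
import cv2, numpy as np
t=cv2.imread("pics/top0.png")[175:295,305:405]; s=cv2.imread("pics/side0.png")[180:305,250:390]
a=cv2.resize(t,None,fx=5,fy=5,interpolation=2)[:600]
cv2.imwrite("pics/tc.png",a)
b=cv2.resize(s,None,fx=4.5,fy=4.5,interpolation=2)
cv2.imwrite("pics/sc.png",b);print(a.shape,b.shape)
E
```

```text
(600, 500, 3) (562, 630, 3)
```

View pics/tc.png

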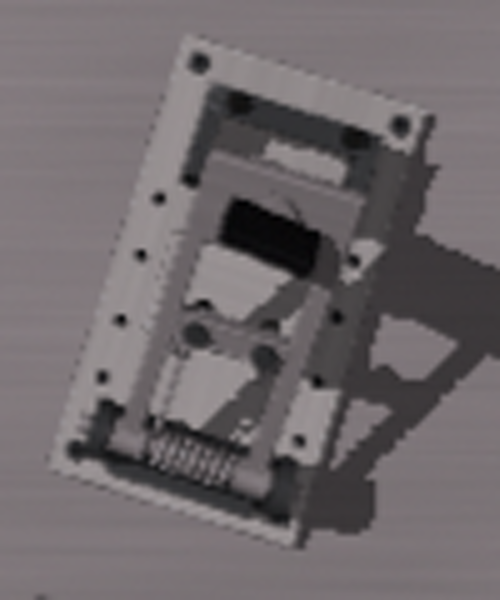

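View pics/sc.png

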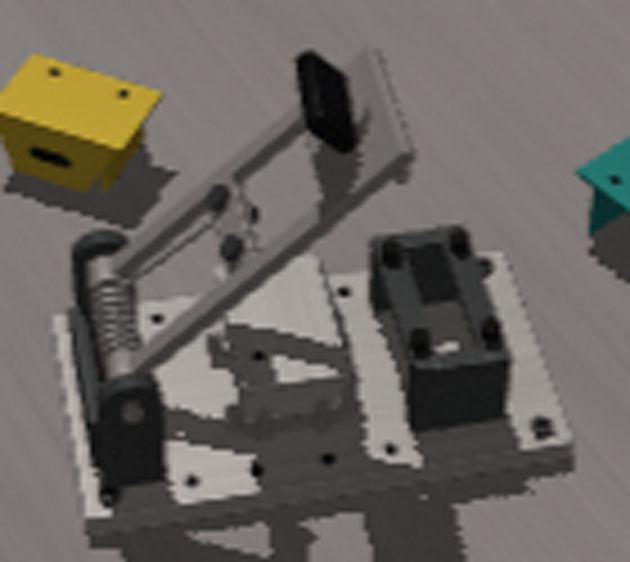

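```bash
cat >h.py <<'E'
import numpy as np, cv2
from scipy.optimize import least_squares
from scipy.spatial.transform import Rotation as R
from rig import robot, eyes
def proj(n,P):
    c=eyes.camera_info(n); K=np.array([[c["fx"],0,c["cx"]],[0,c["fy"],c["cy"]],[0,0,1]])
    return cv2.projectPoints(np.array(P,float).reshape(-1,1,3),c["rvec"],c["tvec"],K,None)[0][:,0]
def fx(p,L):  # fixture->world
    return R.from_euler("z",p[2]).apply(np.atleast_2d(L))+[p[0],p[1],0]
def gatept(a,b,q): # along gate a, above b, lateral via y=0
    return np.array([-105+a*np.cos(q)-b*np.sin(q),0,80+a*np.sin(q)+b*np.cos(q)])
E
python3 - <<'E'
from h import *
C=np.array([[135,75,15],[135,-75,15],[-135,-75,15],[-135,75,15]])
t=np.array([[188,37],[427,117],[300,545],[50,470]])
s=np.array([[500,253],[573,443],[88,520],[55,318]])
t=[305,175]+(t+.5)/5-.5; s=[250,180]+(s+.5)/4.5-.5
f=lambda p:np.r_[(proj("top",fx(p,C))-t).ravel(),(proj("side",fx(p,C))-s).ravel()]
r=least_squares(f,[450,-60,-.28]);print(r.x,np.degrees(r.x[2]));print(r.fun.reshape(-1,2).round(1))
p=r.x; np.save("p.npy",p)
for q in(.75,0.):
    g=fx(p,gatept(180,30,q))[0];print(q,g)
    G=fx(p,gatept(180,43,q))
    print("top crop",(proj("top",G)-[305,175])*5,"side crop",(proj("side",G)-[250,180])*4.5)
s=robot.state();print(R.from_quat(s["orientation"]).as_matrix().round(3))
E
```

```text
[ 4.69636452e+02 -9.67171673e+01 -3.01662348e-01] -17.283979372162825
[[ 0.1 -0.5]
 [ 0.7 -1.4]
 [-0.5  1. ]
 [ 0.1  0.1]
 [ 0.5 -0.5]
 [ 0.4  0. ]
 [-0.5  0.5]
 [-1.1 -0.4]]
0.75 [475.60884149 -98.57552779 224.64564287]
top crop [[267.9441845  255.23808822]] side crop [[304.71494723  87.00579496]]
0.0 [ 541.24974511 -119.00025976  110.        ]
top crop [[293.82848098 139.49561763]] side crop [[443.77751481 222.73882314]]
[[-0.95   0.313 -0.   ]
 [ 0.313  0.95  -0.001]
 [ 0.    -0.001 -1.   ]]
```

```bash
cat >>h.py <<'E'
def pose(p,q,l,back):  # TCP pos, rot for gate q, latch l; grasp point 'back' mm out from latch_grip
    Z=R.from_euler("z",p[2]); G=R.from_matrix([[np.cos(q),0,-np.sin(q)],[0,1,0],[np.sin(q),0,np.cos(q)]])
    L=R.from_euler("z",-l); M=Z*G*L
    T=M*R.from_matrix(np.array([[0,-1,0],[-1,0,0],[0,0,-1]]).T) # tool x,y,z in wing axes
    pos=fx(p,gatept(180,30+back-8,q))[0]
    return pos,T
def delta(pos,T,cur=None):
    s=robot.state(); c=R.from_quat(s["orientation"])
    print("d cm",((pos-s["tool_pos"])/10).round(2),"rv deg",(T*c.inv()).as_rotvec(degrees=True).round(1))
E
python3 - <<'E'
from h import *
p=np.load("p.npy")
for b in (100,0): pos,T=pose(p,.75,.07,b);print(pos,T.as_matrix().round(2));delta(pos,T)
E
```

```text
[415.72984843 -79.94366387 291.96101881] [[-0.35 -0.68  0.65]
 [-0.94  0.28 -0.2 ]
 [-0.05 -0.68 -0.73]]
d cm [ 25.13 -57.83   5.01] rv deg [-41.1 -23.   82.5]
[ 480.81571045 -100.19568987  218.79213192] [[-0.35 -0.68  0.65]
 [-0.94  0.28 -0.2 ]
 [-0.05 -0.68 -0.73]]
d cm [ 31.64 -59.85  -2.31] rv deg [-41.1 -23.   82.5]
```

```bash
python3 -m pendant '[0,2,-4,3,0,0,0, 0,4,-8,6,0,0,0, 0,25,-58,5,-41,-23,82.5, 0,25,-58,5,-41,-23,82.5, 0,25,-58,5,-41,-23,82.5, 0,25,-58,5,-41,-23,82.5, 0,25,-58,5,-41,-23,82.5, 0,25,-58,5,-41,-23,82.5, 0,25,-58,5,-41,-23,82.5, 0,25,-58,5,-41,-23,82.5, 0,25,-58,5,-41,-23,82.5, 0,25,-58,5,-41,-23,82.5, 0,25,-58,5,-41,-23,82.5, 0,25,-58,5,-41,-23,82.5, 0,25,-58,5,-41,-23,82.5, 0,25,-58,5,-41,-23,82.5, 0,25,-58,5,-41,-23,82.5, 0,25,-58,5,-41,-23,82.5, 0,25,-58,5,-41,-23,82.5, 0,25,-58,5,-41,-23,82.5]' 60
python3 - <<'E'
from h import *
p=np.load("p.npy"); pos,T=pose(p,.75,.07,100); delta(pos,T); print(robot.state()["joint_positions"].round(2))
s=robot.state(); im=eyes.grab_frame("wrist"); cv2.imwrite("pics/w1.png",im[:,:,::-1])
c=eyes.camera_info("wrist");W=np.eye(4);W[:3,:3]=R.from_quat(s["orientation"]).as_matrix();W[:3,3]=s["tool_pos"]
M=np.linalg.inv(W@c["tool_from_camera"]);np.save("M1.npy",M)
for l in(0,.15):
  Wg=pose(p,.75,l,0)[1]
  ctr=fx(p,gatept(180,30,.75))[0]
  for y in(25,-25):
    for x in (6,-6):
      P=ctr+Wg.apply([-y,-x,-13]);v=M[:3,:3]@P+M[:3,3];print(l,y,x,(v[:2]/v[2]*c["fx"]+[c["cx"],c["cy"]]).round(1))
E
```

```text
time: 2.1
tool_pos: [414.7, -80.2, 292.3]
orientation: [-0.526, 0.769, -0.285, 0.227]
force: [-0.1, 0.1, -0.3]
grip_width: 85.0
grip_force: 0.0
d cm [ 0.11  0.02 -0.03] rv deg [-0.2 -0.2 -0.1]
[-0.45 -0.41 -0.81  0.43  0.11 -1.61]
0 25 6 [317.  241.8]
0 25 -6 [332.3 240.8]
0 -25 6 [312.  179.5]
0 -25 -6 [328.2 178.4]
0.15 25 6 [312.3 240.7]
0.15 25 -6 [327.5 241.9]
0.15 -25 6 [317.  178.3]
0.15 -25 -6 [333.3 179.6]
```

View pics/w1.png

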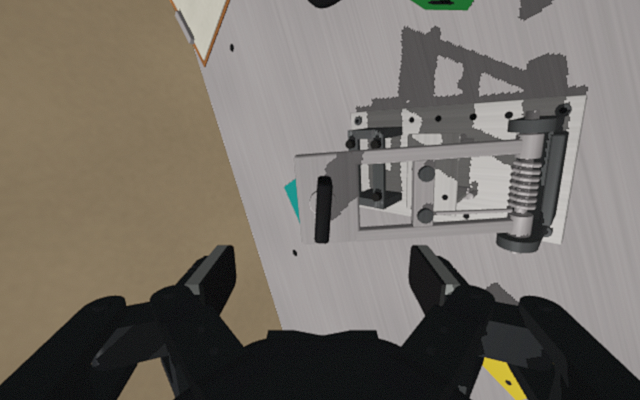

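Wrist view: the wing is at (323,210), spanning rows 177–242, and the pose prediction matches it to about 1 px (latch ≈ 0.09). The look-alikes (green (445,3), turquoise (290,200), yellow (510,375)), the keeper (375,165) and the mouse (325,2) lie clear of it. I'll approach and grip.

```bash
python3 - <<'E'
from h import *
p=np.load("p.npy")
for b in(40,1): delta(*pose(p,.75,.09,b))
E
```

```text
d cm [ 4.   -1.19 -4.43] rv deg [ 0.6 -0.4 -0.9]
d cm [ 6.54 -1.98 -7.28] rv deg [ 0.6 -0.4 -0.9]
```

```bash
python3 -m pendant '[0,2,-0.6,-2.2,0.5,-0.4,-0.8, 0,4,-1.2,-4.4,0.5,-0.4,-0.8, 0,5.3,-1.6,-5.8,0.5,-0.4,-0.8, 0,6.5,-2,-7.3,0.5,-0.4,-0.8, 0,6.5,-2,-7.3,0.5,-0.4,-0.8, 0.5,6.5,-2,-7.3,0.5,-0.4,-0.8, 1,6.5,-2,-7.3,0.5,-0.4,-0.8, 1,6.5,-2,-7.3,0.5,-0.4,-0.8, 1,6.5,-2,-7.3,0.5,-0.4,-0.8, 1,6.5,-2,-7.3,0.5,-0.4,-0.8, 1,6.5,-2,-7.3,0.5,-0.4,-0.8, 1,6.5,-2,-7.3,0.5,-0.4,-0.8]' 80
python3 - <<'E'
from h import *
cv2.imwrite("pics/w2.png",eyes.grab_frame("wrist")[:,:,::-1])
p=np.load("p.npy");delta(*pose(p,.75,.09,1));print(robot.state()["force"])
for q in np.arange(.65,-.06,-.1): print(round(q,2),end=" ");delta(*pose(p,q,.09,1))
print(0,end=" ");delta(*pose(p,0,.09,1))
E
```

```text
time: 3.35
tool_pos: [478.8, -101.3, 218.8]
orientation: [-0.518, 0.773, -0.285, 0.229]
force: [-7.4, 0.1, 1.2]
grip_width: 10.7
grip_force: 79.0
d cm [0.13 0.13 0.08] rv deg [ 0.1 -0.   0. ]
[-6.2332394   0.21808532 -0.14353873]
0.65 d cm [ 1.41 -0.26 -1.15] rv deg [1.8 5.4 0. ]
0.55 d cm [ 2.56 -0.62 -2.51] rv deg [ 3.5 10.9  0. ]
0.45 d cm [ 3.58 -0.94 -3.97] rv deg [ 5.2 16.4  0. ]
0.35 d cm [ 4.45 -1.21 -5.54] rv deg [ 6.9 21.8  0. ]
0.25 d cm [ 5.16 -1.43 -7.19] rv deg [ 8.6 27.3 -0. ]
0.15 d cm [ 5.72 -1.61 -8.91] rv deg [10.3 32.8 -0. ]
0.05 d cm [  6.11  -1.73 -10.68] rv deg [12.  38.2 -0. ]
-0.05 d cm [  6.33  -1.8  -12.48] rv deg [13.7 43.7 -0. ]
0 d cm [  6.24  -1.77 -11.57] rv deg [12.9 41.  -0. ]
```

View pics/w2.png

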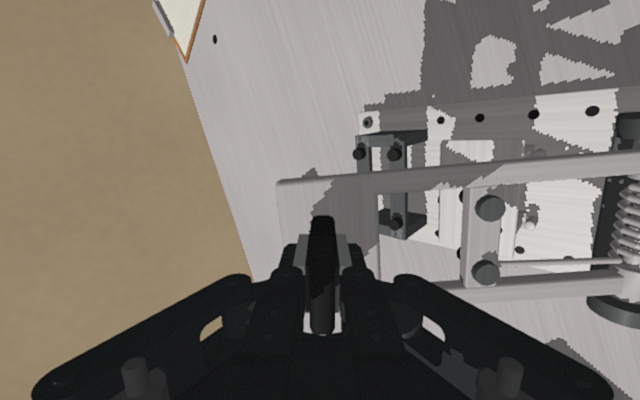

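Fingers hold the wing at (322,265), straddling it symmetrically. Now swing down the arc.

```bash
python3 -m pendant '[1,0.6,-0.1,-0.5,0.9,2.7,0, 1,1.3,-0.2,-1.1,1.8,5.4,0, 1,1.9,-0.4,-1.8,2.6,8.2,0, 1,2.5,-0.6,-2.5,3.5,10.9,0, 1,3,-0.7,-3.2,4.3,13.6,0, 1,3.5,-0.9,-3.9,5.2,16.4,0, 1,4,-1.05,-4.7,6,19.1,0, 1,4.4,-1.2,-5.5,6.9,21.8,0, 1,4.4,-1.2,-5.5,6.9,21.8,0]' 100
python3 - <<'E'
from h import *
p=np.load("p.npy");print(robot.state()["ft_torque"])
for q in np.arange(.35,-.06,-.1): print(round(q,2),end=" ");delta(*pose(p,q,.09,1))
print(0,end=" ");delta(*pose(p,0,.09,1))
E
```

```text
time: 4.3
tool_pos: [522.0, -114.5, 162.2]
orientation: [-0.547, 0.819, -0.134, 0.107]
force: [-14.1, -9.5, 1.5]
grip_width: 10.6
grip_force: 100.9
[-1.5675897   2.91844849 -0.85012003]
0.35 d cm [0.13 0.11 0.12] rv deg [ 0.1 -0.3  0.1]
0.25 d cm [ 0.85 -0.11 -1.54] rv deg [1.8 5.1 0.1]
0.15 d cm [ 1.41 -0.28 -3.25] rv deg [ 3.5 10.6  0.1]
0.05 d cm [ 1.8  -0.41 -5.02] rv deg [ 5.2 16.1  0.1]
-0.05 d cm [ 2.02 -0.47 -6.82] rv deg [ 6.9 21.5  0.1]
0 d cm [ 1.93 -0.45 -5.92] rv deg [ 6.  18.8  0.1]
```

```bash
python3 -m pendant '[1,0.4,-0.15,-0.8,0.9,2.7,0, 1,0.8,-0.25,-1.6,1.8,5.3,0, 1,1.05,-0.3,-2.5,2.6,8,0, 1,1.3,-0.4,-3.35,3.4,10.8,0, 1,1.5,-0.45,-4.2,4.3,13.5,0, 1,1.65,-0.5,-5.1,5.1,16.2,0, 1,1.75,-0.55,-5.7,6,18.9,0, 1,1.75,-0.55,-6.0,6,18.9,0, 1,1.75,-0.55,-6.0,6,18.9,0]' 110
python3 - <<'E'
from h import *
p=np.load("p.npy");print(robot.state()["ft_torque"])
delta(*pose(p,0,.09,1)); cv2.imwrite("pics/s3.png",cv2.resize(eyes.grab_frame("side")[180:305,250:390,::-1],None,fx=4.5,fy=4.5,interpolation=2))
E
```

```text
time: 5.2
tool_pos: [539.3, -120.0, 103.8]
orientation: [-0.556, 0.831, -0.001, 0.0]
force: [-14.1, -7.9, 10.6]
grip_width: 10.2
grip_force: 109.4
[-1.6842519   2.75083539  0.0235597 ]
d cm [ 0.2   0.1  -0.08] rv deg [0.1 0.1 0.1]
```

View pics/s3.png

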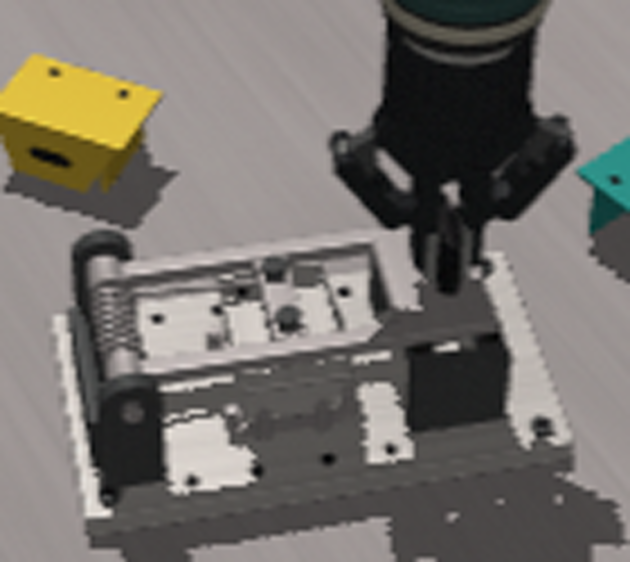

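Gate appears level, with the cross-bar in the keeper (425,330). I'll press a little harder to make sure it sits on the buttons.

```bash
python3 -m pendant '[1,-0.05,0,-0.15,0,0,0, 1,-0.05,0,-0.3,0,0,0, 1,-0.05,0,-0.3,0,0,0]' 110;  python3 -m pendant '[1,0,0,-0.15,0,0,0,1,0,0,-0.3,0,0,0, 1,0,0,-0.3,0,0,0]' 115
```

```text
time: 5.55
tool_pos: [539.3, -120.1, 102.9]
orientation: [-0.556, 0.831, -0.003, 0.001]
force: [-18.2, -4.9, 30.8]
grip_width: 10.3
grip_force: 113.3
time: 5.85
tool_pos: [539.4, -120.1, 101.8]
orientation: [-0.556, 0.831, -0.003, 0.002]
force: [-28.7, -3.3, 62.0]
grip_width: 10.9
grip_force: 118.3
```

```bash
python3 -m pendant '[1,0,0,0.2,0,0,-3, 1,0,0,0.2,0,0,-9, 1,0,0,0.2,0,0,-15, 1,0,0,0.2,0,0,-21, 1,0,0,0.2,0,0,-27, 1,0,0,0.2,0,0,-33, 1,0,0,0.2,0,0,-39, 1,0,0,0.2,0,0,-45, 1,0,0,0.2,0,0,-45]' 115; python3 -c "
from h import *
print(robot.state()['ft_torque'])"
```

```text
time: 6.75
tool_pos: [537.2, -118.1, 102.2]
orientation: [-0.194, 0.981, -0.002, -0.0]
force: [-32.5, 7.7, 51.3]
grip_width: 10.4
grip_force: 117.7
[1.61960608 6.82464396 0.00867254]
```

```bash
python3 -m pendant '[1,-0.1,0.05,0.1,0,0,-3, 1,-0.15,0.05,0.1,0,0,-9, 1,-0.15,0.05,0.1,0,0,-15, 1,-0.15,0.05,0.1,0,0,-20, 1,-0.15,0.05,0.1,0,0,-25, 1,-0.15,0.05,0.1,0,0,-30, 1,-0.15,0.05,0.1,0,0,-30]' 115; python3 -c "
from h import *
print(robot.state()['ft_torque']);p=np.load('p.npy');delta(*pose(p,0,1.4,1))
cv2.imwrite('pics/w4.png',eyes.grab_frame('wrist')[:,:,::-1])"
```

```text
time: 7.45
tool_pos: [536.6, -116.1, 102.6]
orientation: [0.066, 0.998, -0.001, -0.0]
force: [-21.9, 19.2, 39.4]
grip_width: 10.7
grip_force: 115.8
[ 3.76810097  4.61720531 -0.01413062]
d cm [ 0.47 -0.29  0.04] rv deg [ 0.1 -0.1  0.1]
```

View pics/w4.png

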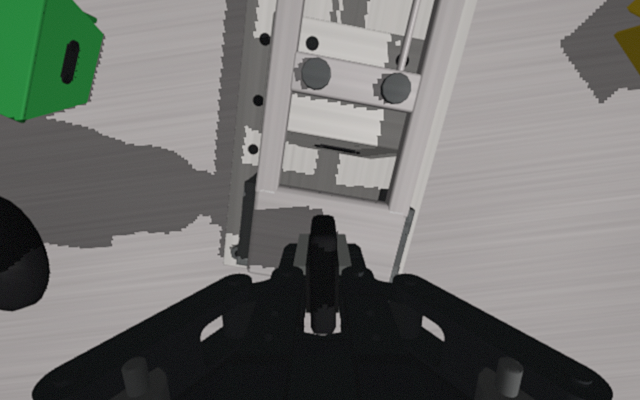

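The wing now lies along the gate (322,270 → 322,215), and the tool's yaw corresponds to about 1.40 rad. I'll nudge it to the stop, ease the load, release and lift.

```bash
python3 -m pendant '[1,-0.1,0.1,0.05,0,0,-2, 1,-0.1,0.1,0.05,0,0,-3, 1,-0.1,0.1,0.2,0,0,-1, 1,-0.15,0.15,0.4,0,0,0, 1,-0.15,0.15,0.5,0,0,0]' 115
python3 -m pendant '[0.8,0,0,0,0,0,0, 0.6,0,0,0,0,0,0, 0.6,0,0,0,0,0,0, 0.6,0,0,0,0,0,0]' 20
python3 -m pendant '[0.6,0,0,1.5,0,0,0, 0.6,0,0,4,0,0,0, 0.6,0,0,7,0,0,0, 0.6,-3,0,10,0,0,0, 0.6,-6,0,13,0,0,0, 0.6,-9,0,16,0,0,0, 0.6,-9,0,16,0,0,0]'
python3 - <<'E'
from h import *
a=cv2.resize(eyes.grab_frame("side")[180:305,250:390,::-1],None,fx=4.5,fy=4.5,interpolation=2)[:,:,:]
cv2.imwrite("pics/s5.png",a);cv2.imwrite("pics/w5.png",eyes.grab_frame("wrist")[:,:,::-1])
E
```

```text
time: 8.0
tool_pos: [536.2, -115.9, 106.4]
orientation: [0.064, 0.998, -0.002, -0.0]
force: [-9.4, 6.7, 5.5]
grip_width: 10.7
grip_force: 112.2
time: 8.4
tool_pos: [537.6, -117.0, 106.2]
orientation: [0.065, 0.998, -0.003, 0.001]
force: [0.0, 0.6, 0.2]
grip_width: 34.2
grip_force: 0.0
time: 9.1
tool_pos: [446.2, -117.1, 269.9]
orientation: [0.065, 0.998, -0.004, 0.003]
force: [0.7, -0.8, -0.3]
grip_width: 34.3
grip_force: 0.0
```

View pics/s5.png

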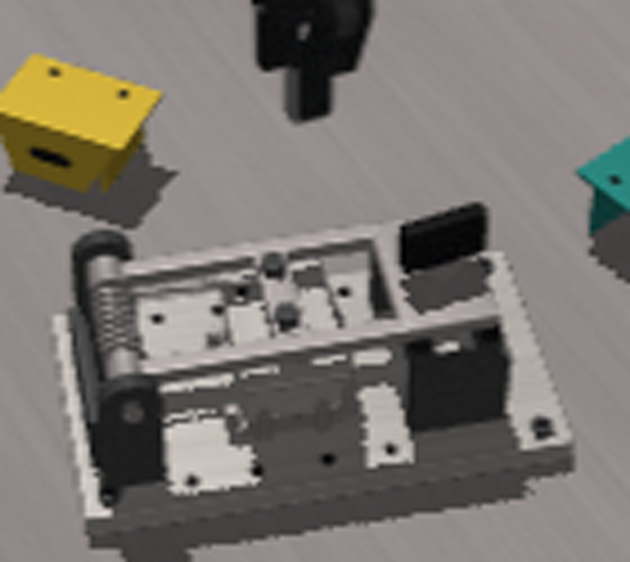

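View pics/w5.png

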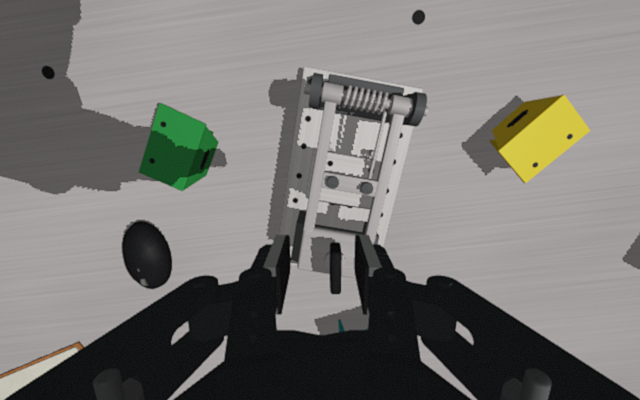

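The gate stays down with the wing along it (side 443,240; wrist 335,268), the bracket is still in its nest, and the gripper is clear. I'm handing the job in.

```bash
python3 -c "
from rig import robot
print(robot.close_job())"
```

```text
the job is handed in; nothing more can be done
None
```

I swung the gate down, turned the wing latch clockwise to about 1.4 rad (its stop) and let go. In the last pictures the gate stays down with the bracket still in its nest and nothing else seen to be disturbed. I handed the job in at about 9 s; it returned no verdict.

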